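# Flip the spool's status tag

## Robot

A 7-joint arm with a two-finger parallel gripper is mounted at the origin on a cart in front of the work surface, level with it; the furniture and walls round the work are solid. World frame = base frame: x ahead of the robot, y to its left, z up, the work surface at z = 0. Lengths are in m, angles in rad, forces in N, time in s.
With the tool pointing down it reaches from about 0.4 to 0.85 m from the base axis. Payload 6.9 kg.
Tool frame: the origin (TCP) lies at the very end of the fingers, on their centre line; the grasp point (between the pads) lies 19 mm behind it; z points along the fingers, y is the line along which they close (so a half turn about z gives the same grasp; the last joint's range is limited). The gripper opens to 85 mm and grips with 20 to 120 N. Pads are 22 mm wide; open, the fingers measure 114 mm over their backs; the gripper's body (76 mm by 85 mm) begins 54 mm behind the grasp point. The pads swing forward as they close: fully open they stand 13 mm farther back than shut.
Start: joints at [1.452, 0.507, -0.238, 1.5, 0.126, 1.149, -0.155], TCP at [0.139, -0.609, 0.231] pointing down, gripper open.
Joint ranges: [-3.08, 3.08], [-0.24, 2.05], [-1.43, 1.35], [0, 2.5], [-1.52, 4.66], [0.17, 1.96], [-2.89, 2.89]. Speed limits (rad/s): [2.39, 2.39, 3.14, 3.14, 3.14, 3.14, 3.14].

## Interface

Orientations are given as a rotation vector (axis times angle).
In Python, from rig import * gives the robot as it stands. The module is installed in compiled form; this text tells all that it offers.
- The arm moves only by the tool advance, called after "Call:" in YAML: its name, and indented under it one key for each argument. Schema: {"type":"object","properties":{"motion":{"type":"array","items":{"type":"object","properties":{"aperture":{"type":"number"},"trans":{"type":"array","items":{"type":"number"},"minItems":3,"maxItems":3},"spin":{"type":"number"}},"additionalProperties":false,"required":["aperture"]},"minItems":1,"maxItems":12},"grip_n":{"type":"number"},"only":{"type":"string"},"quiet":{"type":"boolean"},"lines":{"type":"string"}},"required":["motion"],"additionalProperties":false}. motion is a list of rows, 1 to 12 of them, each an object with the fields aperture (the opening from 0.0 (shut) to 1.0 (fully open)), trans (a list: dx, dy, dz in normalised numbers (1 is 1000 mm)), spin (a turn about the tool's z in a scale on which 1.0 is pi rad); a field left out counts as zero (the opening has to be given); each row is the pose to reach, as a shift and turn from the pose commanded when the call began, along the tool's axes at that moment; what a row does not reach only later rows make up. A row lasts 1/10 s, in which the tool goes at most 0.05 m and 0.15 rad, less where a joint would pass 70% of its speed; a pose out of reach is approached as far as the arm can. The fingers move at their own pace and stop on an object; grip_n is the grip in N (left out, the last holds). Time passes only in rows, so rows that do not move let the fingers close. The tool returns the time, the measured TCP pose, the force, the opening and the grip force at its end. only (a regular expression) keeps the lines of the reply that match it, lines (a string "A,B") keeps lines A to B, and quiet returns only ok. A shift or turn number past 1, either way, is cut back to 1. Input that does not fit is refused with a message, and nothing moves.
- sense(): the state, without advancing time (a new reading comes with each control period).
- camera(name): name is "scene" or "top" or "wrist"; returns (picture, depth): 420x560x3 uint8, blue, green, red; 420x560 float32, m along the optical axis (not along the pixel's ray), 0 where there is no reading.
- camera_params(name): a dict with "K" (3x3 intrinsics, pixels), "origin" and "attitude" of the camera in the world. Camera axes: x right, y up, looking along -z (the intrinsics and any distortion apply to the point x, -y, -z); pixel columns grow to the right and rows downward; lengths in m; the calibration is good to about 2 mm. A picture is of the moment at which its call begins: read the wrist's pose just before it. camera_params takes no time and is no camera call; for the wrist camera it gives the pose at the moment of the call.
- close_job(): hands the job in; it is judged then, once.
Trained networks look in the newest picture that a camera, given by its name, has taken for a name from the list of things; names that differ only in an ending like _2 or _b are one class to them, and where a whole thing is asked for, a point or a joint stands for the part that bears it (a point fixed in the world has none). Each returns a list of dicts, best first, with "p" (0 to 1); they miss things now and then, are a little off and sometimes report something else, mostly with a low value. They report only what shows in the picture. A call takes as long as a camera call.
- regions_of(camera, label): "mask" (420x560 bool, what is visible of it) and "extent" ([centre column, centre row, width, height] in pixels, round what is visible of it).
The state is a dict: "t": time; "q": joint angles; "qd": joint speeds; "tau": joint torques, N m; "tool_pos": TCP position; "orientation": TCP orientation; "wrist_force": force on the tool from outside, world axes, zero at the start; "moment": the same for the moment, N m; "opening": opening from 0.0 (shut) to 1.0 (fully open); "grasp_force": force on a finger pad.
Only numpy, scipy, OpenCV 4.12 (cv2) and the standard library are available. Lean on these libraries where they do the work, as an engineer would, in place of code of your own. Each camera call takes 0.05 s, during which the arm holds its last target. There are 200 camera calls.

## Task

The thread spool on the tag stand has been checked. With your fingertips, flip the white hinged tag on the spool's own plate, just beyond it, up and all the way over to the other side, so that it lies flat with its round-disc face up. Push it gently and do not pinch it, and leave the other two tags, the things in the bays and the loupe where they are.

Things in the scene. Friction and masses are not known exactly. Their poses are not given: they have to be found in the camera images.
- tag_stand: Fixed status tag stand, 290 mm long: three aluminium plates (120 mm along x, 94 mm along y, tops 8 mm up) in a row, 98 mm apart. Each has one bay (round dark pad, 38 mm) and, beyond it on the +y side, the white hinged tag of that bay (tag middle 47 mm from pad centre). Origin: centre of underside; x across the row, to the robot's right; y along the row, away from the robot; z up.
- thread_spool: Wooden thread spool wound with pale thread, 27 mm across, 33 mm tall, loose, standing in one of the three bays. Origin: centre of its underside.
- pigment_jar2: Small glass jar with ribbed white cap, 36 mm across, 51 mm tall, loose, standing in another bay. Origin: centre of its underside.
- brass_weight0: Knobbed brass weight, 22 mm across, 26 mm tall, loose, standing in another bay. Origin: centre of its underside.
- loupe: Black loupe, 37 mm across, 29 mm tall, loose, standing on the desk to the left of the stand. Origin: centre of its underside.
- tag0 (a joint): Turn of the tag on the far (+y) plate, rad: 0 = lying level to the robot's left (-x of the stand) with its two-bar face up, 1.57 = standing upright, 3.14 = lying level to the right (+x of the stand) with its round-disc face up; stops at 0 and 3.14; starts between 0 and 0.2. The hinge is slightly stiff (0.03 N m): the tag stays at any angle where it is left.
- tag0_tip (a point): Middle of the free edge of the tag on the far (+y) plate. The tag is a flat plate 40 mm wide, 4 mm thick, its free edge 75 mm from the axle and clear underneath (70 mm above the desk when level; the stand's plate ends 15 mm short of it); this point is at half thickness.
- tag0_hinge (a point): Middle of the axle of the tag on the far (+y) plate, 70 mm above the desk; fixed on the stand. The axle runs along the stand's y between two cheeks 4 mm thick, 16 mm deep, 44 mm apart inside, rising 8 mm above the axle. Two slim rests, 12 mm across, stand 34 mm to each side of it, topping out 3.5 mm below axle height.
- bay0 (a point): Centre of the top of the bay pad on the far (+y) plate, 10 mm above the desk; fixed on the stand.
- tag1 (a joint): Turn of the tag on the middle plate, rad: 0 = lying level to the robot's left (-x of the stand) with its two-bar face up, 1.57 = standing upright, 3.14 = lying level to the right (+x of the stand) with its round-disc face up; stops at 0 and 3.14; starts between 0 and 0.2. The hinge is slightly stiff (0.03 N m): the tag stays at any angle where it is left.
- tag1_tip (a point): Middle of the free edge of the tag on the middle plate. The tag is a flat plate 40 mm wide, 4 mm thick, its free edge 75 mm from the axle and clear underneath (70 mm above the desk when level; the stand's plate ends 15 mm short of it); this point is at half thickness.
- tag1_hinge (a point): Middle of the axle of the tag on the middle plate, 70 mm above the desk; fixed on the stand. The axle runs along the stand's y between two cheeks 4 mm thick, 16 mm deep, 44 mm apart inside, rising 8 mm above the axle. Two slim rests, 12 mm across, stand 34 mm to each side of it, topping out 3.5 mm below axle height.
- bay1 (a point): Centre of the top of the bay pad on the middle plate, 10 mm above the desk; fixed on the stand.
- tag2 (a joint): Turn of the tag on the near (-y) plate, rad: 0 = lying level to the robot's left (-x of the stand) with its two-bar face up, 1.57 = standing upright, 3.14 = lying level to the right (+x of the stand) with its round-disc face up; stops at 0 and 3.14; starts between 0 and 0.2. The hinge is slightly stiff (0.03 N m): the tag stays at any angle where it is left.
- tag2_tip (a point): Middle of the free edge of the tag on the near (-y) plate. The tag is a flat plate 40 mm wide, 4 mm thick, its free edge 75 mm from the axle and clear underneath (70 mm above the desk when level; the stand's plate ends 15 mm short of it); this point is at half thickness.
- tag2_hinge (a point): Middle of the axle of the tag on the near (-y) plate, 70 mm above the desk; fixed on the stand. The axle runs along the stand's y between two cheeks 4 mm thick, 16 mm deep, 44 mm apart inside, rising 8 mm above the axle. Two slim rests, 12 mm across, stand 34 mm to each side of it, topping out 3.5 mm below axle height.
- bay2 (a point): Centre of the top of the bay pad on the near (-y) plate, 10 mm above the desk; fixed on the stand.

How it is judged:
By the outcome, as a careful person would: the job done as asked, in the order asked, and still so for the second after the job is handed in, with the robot touching nothing.
It also fails if it takes over 45 s, if anything falls off the work surface, if the arm or the gripper's body presses on something with over 40 N, if the wrist force passes 120 N, or if a joint passes its speed limit or range.

## Working session

There is one attempt and no reset: what is moved stays moved. The work goes in short steps, Python scripts to look and compute and a tool call to move; the robot and the scene stay as the last step left them, time stands still between calls to the robot, and variables do not carry over. Pictures are saved under pics/ and viewed, at most 10 in all, crops included, and the job is handed in when it is done.

```bash
mkdir -p pics
```

Create h.py:
```python
from rig import *
import numpy as np, cv2
from scipy.spatial.transform import Rotation as R
def world(cam, dep, us, vs, P=None):
    P=P or camera_params(cam); K=np.array(P["K"]); o=np.array(P["origin"]); A=np.array(P["attitude"])
    Rm=A if A.shape==(3,3) else R.from_rotvec(A).as_matrix()
    us=np.asarray(us); vs=np.asarray(vs); d=dep[vs,us]
    c=np.stack([(us-K[0,2])/K[0,0]*d,-(vs-K[1,2])/K[1,1]*d,-d],-1)
    return c@Rm.T+o
```

Run:
```python
from h import *
for c in ["scene","top"]:
    P=camera_params(c); print(c,P)
    im,d=camera(c); cv2.imwrite(f"pics/{c}0.png",im); np.save(f"{c}.npy",d)
    for n in ["tag_stand","thread_spool","pigment_jar2","brass_weight0","loupe","tag0"]:
        for r in regions_of(c,n)[:3]:
            m=r["mask"]&(d>0); v,u=np.nonzero(m)
            w=world(c,d,u,v) if len(u) else np.zeros((1,3))
            print(n,round(r["p"],2),np.round(r["extent"]),np.median(w,0).round(3),w.min(0).round(3),w.max(0).round(3))
s=sense();print(s["tool_pos"],s["orientation"],s["wrist_force"],s["t"])
```

```text
scene {'K': array([[405.14892186,   0.        , 284.0651159 ],
       [  0.        , 405.14892186, 208.41829384],
       [  0.        ,   0.        ,   1.        ]]), 'origin': array([ 0.07165601, -0.38845336,  0.6198825 ]), 'attitude': array([ 0.8256915 , -0.35929945, -0.79431948])}
tag_stand 0.63 [319. 251. 128. 135.] [ 0.538 -0.064  0.009] [ 0.404 -0.123 -0.003] [0.766 0.076 0.086]
thread_spool 0.49 [284. 286.  12.  32.] [ 0.42  -0.063  0.039] [ 0.41  -0.072  0.009] [ 0.437 -0.046  0.045]
thread_spool 0.35 [319. 253. 131. 133.] [ 0.541 -0.064  0.009] [ 0.404 -0.122 -0.003] [0.766 0.013 0.086]
pigment_jar2 0.55 [344. 230.  14.  28.] [ 0.614 -0.071  0.055] [ 0.601 -0.08   0.014] [ 0.634 -0.046  0.062]
brass_weight0 0.72 [346. 199.  39.  23.] [ 0.667 -0.028  0.074] [ 0.644 -0.068 -0.002] [0.766 0.051 0.079]
brass_weight0 0.63 [315. 259.   5.  15.] [ 0.518 -0.064  0.027] [ 0.478 -0.093  0.01 ] [ 0.53  -0.053  0.065]
brass_weight0 0.2 [318. 221.  43.  26.] [ 0.569 -0.027  0.077] [ 0.546 -0.067 -0.003] [0.671 0.077 0.086]
loupe 0.84 [186. 231.  15.  23.] [0.415 0.207 0.024] [ 0.399  0.1
[... 1147 characters left out ...]
 21.] [ 0.616 -0.058  0.06 ] [ 0.595 -0.081  0.009] [ 0.648 -0.043  0.073]
brass_weight0 0.41 [345. 242.  14.  14.] [ 0.52  -0.059  0.029] [ 0.51  -0.07   0.015] [ 0.531 -0.049  0.039]
loupe 0.82 [208. 285.  14.  15.] [0.417 0.213 0.027] [0.401 0.196 0.007] [0.432 0.23  0.033]
tag0 0.92 [336. 166.  43.  24.] [ 0.667 -0.027  0.076] [ 0.646 -0.074 -0.001] [0.712 0.013 0.083]
tag0 0.61 [329. 266.  44.  24.] [ 0.47  -0.024  0.078] [ 0.45  -0.063  0.007] [0.493 0.015 0.086]
tag0 0.6 [333. 216.  41.  26.] [ 0.569 -0.025  0.079] [ 0.548 -0.074 -0.002] [0.61  0.013 0.089]
[ 0.13929545 -0.60925819  0.2313093 ] [-3.12176348e+00 -3.52293529e-01 -2.05460551e-05] [-0.45521267 -0.4419398   0.29637132] 0.7
```

Run:
```python
from h import *
a=cv2.imread("pics/top0.png")[130:320,180:420]; b=cv2.imread("pics/scene0.png")[150:340,170:410]
cv2.imwrite("pics/c1.png",np.vstack([cv2.resize(a,None,fx=3,fy=3)[:, :]])) 
cv2.imwrite("pics/c2.png",cv2.resize(b,None,fx=3,fy=3))
d=np.load("top.npy"); 
r=[x for x in (camera("top"),)][0]; d=r[1]
for x in regions_of("top","tag2"):
    if x["p"]<.3: continue
    v,u=np.nonzero(x["mask"]); w=world("top",d,u,v); k=(w[:,2]>.06)&(w[:,1]>-.05); w=w[k]
    if len(w)<50: continue
    c=w.mean(0); n=np.linalg.svd(w-c)[2][2]; n*=np.sign(n[2])
    q=cv2.minAreaRect((w[:,:2]*1000).astype(np.float32))
    print(round(x["p"],2),c.round(4),n.round(3),q,w.min(0).round(3),w.max(0).round(3))
# yaw of the stand: plate pixels
v,u=np.nonzero((d>0)); w=world("top",d,u,v); k=(abs(w[:,2]-.008)<.006)&(w[:,0]>.39)&(w[:,0]<.72)&(w[:,1]<.02)&(w[:,1]>-.15)
print(cv2.minAreaRect((w[k][:,:2]*1000).astype(np.float32)))
```

```text
0.88 [ 0.6647 -0.0189  0.0816] [ 0.947 -0.068  0.313] ((523.3016967773438, 2.865692138671875), (64.81092071533203, 336.94561767578125), 81.03589630126953) [ 0.362 -0.05   0.07 ] [0.687 0.061 1.04 ]
0.85 [ 0.4703 -0.0173  0.0799] [ 0.991 -0.037  0.127] ((440.3890075683594, 18.453941345214844), (67.08637237548828, 165.53741455078125), 39.3964729309082) [ 0.362 -0.05   0.069] [0.491 0.061 1.04 ]
0.71 [ 0.5679 -0.0178  0.0832] [ 0.97  -0.086  0.226] ((474.072021484375, 2.242462158203125), (68.08610534667969, 243.99063110351562), 77.88754272460938) [ 0.362 -0.05   0.07 ] [0.589 0.061 1.04 ]
((555.0279541015625, -64.97149658203125), (169.8099822998047, 329.65057373046875), 89.98225402832031)
```

View pics/c1.png

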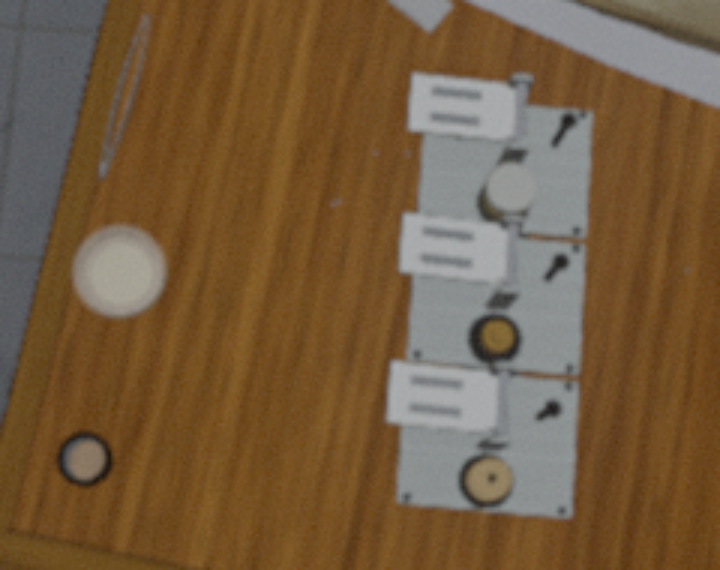

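View pics/c2.png

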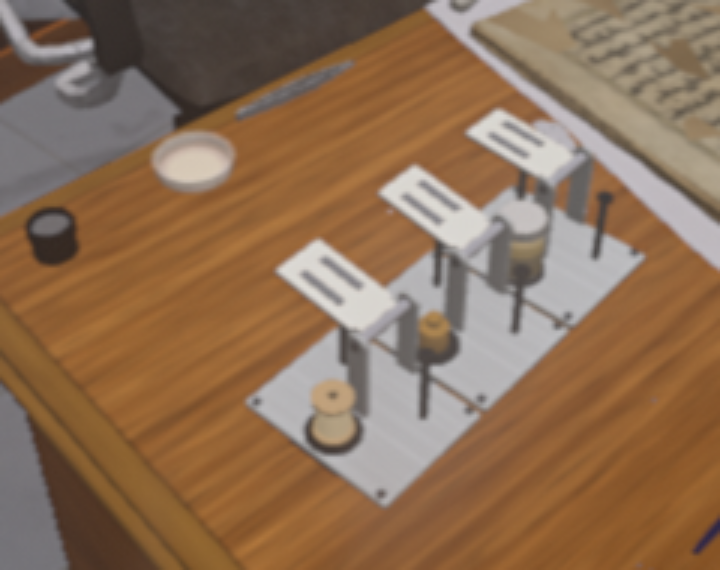

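The spool stands on the nearest plate (crop 1 at about (487,480)), so the tag to flip is the near one (crop 1 at about (445,395)). Its middle is near world (0.470, -0.024) and its free edge is on the left at y≈+0.014. I'll shut the fingers and move across in two legs.

Call:
advance:
  motion:
    - {"aperture": 0,"trans": [0.05,-0.03,0]}
    - {"aperture": 0,"trans": [0.1,-0.06,0]}
    - {"aperture": 0,"trans": [0.15,-0.09,0]}
    - {"aperture": 0,"trans": [0.2,-0.12,0]}
    - {"aperture": 0,"trans": [0.25,-0.15,0]}
    - {"aperture": 0,"trans": [0.29,-0.18,0]}
    - {"aperture": 0,"trans": [0.335,-0.21,0]}
    - {"aperture": 0,"trans": [0.335,-0.21,0]}
    - {"aperture": 0,"trans": [0.335,-0.21,0]}
  grip_n: 20

```text
t: 1.7
tool_pos: [0.4245, -0.3234, 0.2319]
orientation: [-3.118, -0.369, -0.006]
wrist_force: [-0.2, -0.4, 0.3]
opening: -0.002
grasp_force: 0.0
```

```bash
python3 -c "
from h import *
s=sense();print(s['q'],s['tool_pos'],s['t'])"
```

```text
[ 0.84139524  0.37130088 -0.33205326  1.74037522  0.13202675  1.05036495
 -0.8704328 ] [ 0.42446285 -0.32337955  0.23185883] 1.7
```

The rows are not in the units I measure in: turns go in shares of pi rad. I convert before sending: -0.3 rad is -0.0955.

Call:
advance:
  motion:
    - {"aperture": 0,"trans": [0.015,-0.04,0],"spin": -0.0318}
    - {"aperture": 0,"trans": [0.03,-0.08,0],"spin": -0.0637}
    - {"aperture": 0,"trans": [0.045,-0.12,0],"spin": -0.0955}
    - {"aperture": 0,"trans": [0.06,-0.16,0],"spin": -0.0955}
    - {"aperture": 0,"trans": [0.075,-0.2,0],"spin": -0.0955}
    - {"aperture": 0,"trans": [0.09,-0.24,0],"spin": -0.0955}
    - {"aperture": 0,"trans": [0.105,-0.28,0],"spin": -0.0955}
    - {"aperture": 0,"trans": [0.12,-0.32,0],"spin": -0.0955}
    - {"aperture": 0,"trans": [0.134,-0.363,0],"spin": -0.0955}
    - {"aperture": 0,"trans": [0.134,-0.363,0],"spin": -0.0955}
    - {"aperture": 0,"trans": [0.134,-0.363,0],"spin": -0.0955}

```text
t: 2.8
tool_pos: [0.4688, 0.0545, 0.2314]
orientation: [3.033, 0.819, 0.0]
wrist_force: [-0.4, -0.9, 0.5]
opening: -0.002
grasp_force: 0.0
```

```bash
python3 -c "
from h import *
s=sense();print(s['q'],s['tool_pos'],s['t'])"
```

```text
[ 0.24432878  0.29673832 -0.54345466  1.88313099  0.17969543  1.00973752
 -1.41927769] [0.46876792 0.05449611 0.23135695] 2.8
```

Scaled: -1.046 rad is -0.333.

Call:
advance:
  motion:
    - {"aperture": 0,"spin": -0.0477}
    - {"aperture": 0,"spin": -0.0955}
    - {"aperture": 0,"spin": -0.1432}
    - {"aperture": 0,"spin": -0.191}
    - {"aperture": 0,"spin": -0.2387}
    - {"aperture": 0,"spin": -0.2865}
    - {"aperture": 0,"spin": -0.333}
    - {"aperture": 0,"trans": [0,0,0.05],"spin": -0.333}
    - {"aperture": 0,"trans": [0,0,0.1],"spin": -0.333}
    - {"aperture": 0,"trans": [0,0,0.14],"spin": -0.333}
    - {"aperture": 0,"trans": [0,0,0.172],"spin": -0.333}
    - {"aperture": 0,"trans": [0,0,0.172],"spin": -0.333}

```text
t: 4.0
tool_pos: [0.4664, 0.0512, 0.0561]
orientation: [-2.221, -2.216, 0.01]
wrist_force: [-0.1, -0.3, -0.6]
opening: -0.001
grasp_force: 0.0
```

```bash
python3 -c "
from h import *
for c in ['scene']:
    im,d=camera(c); cv2.imwrite('pics/s2.png',cv2.resize(im[150:340,170:410],None,fx=3,fy=3))
s=sense();print(s['q'],s['tool_pos'],R.from_rotvec(s['orientation']).as_matrix().round(3),s['t'])"
```

```text
[ 0.25387379  0.56601233 -0.61511379  2.10706855  0.54947348  0.63421233
 -0.74512058] [0.46769323 0.05207837 0.05821598] [[ 0.002  1.    -0.004]
 [ 1.    -0.002 -0.001]
 [-0.001 -0.004 -1.   ]] 4.05
```

View pics/s2.png

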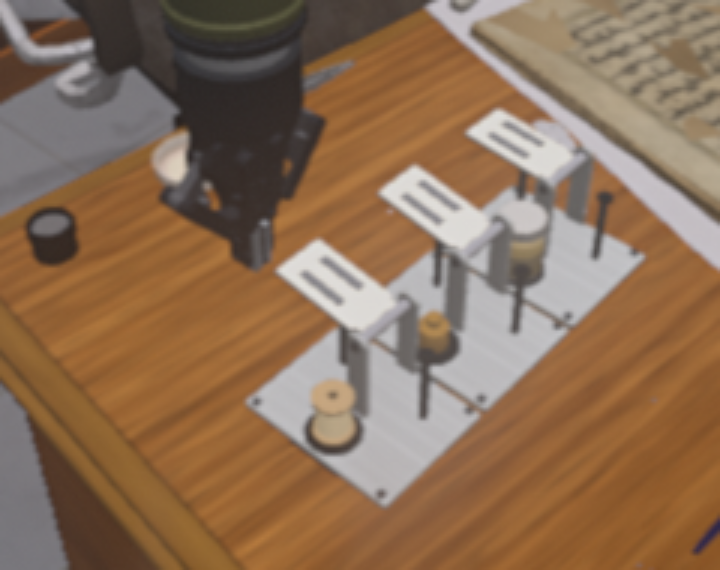

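The shut fingertips at crop (252,260) are level with the near tag's free edge (crop (300,258)) and just to its left. Next I'll approach until they touch.

Call:
advance:
  motion:
    - {"aperture": 0,"trans": [-0.012,0,-0.002]}
    - {"aperture": 0,"trans": [-0.024,0,-0.002]}
    - {"aperture": 0,"trans": [-0.024,0,-0.002]}

```text
t: 4.35
tool_pos: [0.4698, 0.0275, 0.0627]
orientation: [2.224, 2.216, 0.002]
wrist_force: [-0.7, -0.2, -0.8]
opening: -0.001
grasp_force: 0.0
```

Call:
advance:
  motion:
    - {"aperture": 0,"trans": [-0.002,0,0]}
    - {"aperture": 0,"trans": [-0.004,0,0]}

```text
t: 4.55
tool_pos: [0.4693, 0.0265, 0.062]
orientation: [2.221, 2.221, 0.004]
wrist_force: [-0.6, 6.9, 0.3]
opening: 0.004
grasp_force: 3.3
```

Call:
advance:
  motion:
    - {"aperture": 0,"trans": [-0.001,0,-0.005]}
    - {"aperture": 0,"trans": [-0.002,0,-0.01]}

```text
t: 4.75
tool_pos: [0.4692, 0.0249, 0.0718]
orientation: [-2.22, -2.223, -0.002]
wrist_force: [0.5, 3.6, 0.1]
opening: 0.002
grasp_force: 2.0
```

```bash
python3 -c "
from h import *
im,d=camera('scene'); cv2.imwrite('pics/s3.png',cv2.resize(im[190:310,210:350],None,fx=4,fy=4))"
```

```text
(no output)
```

View pics/s3.png

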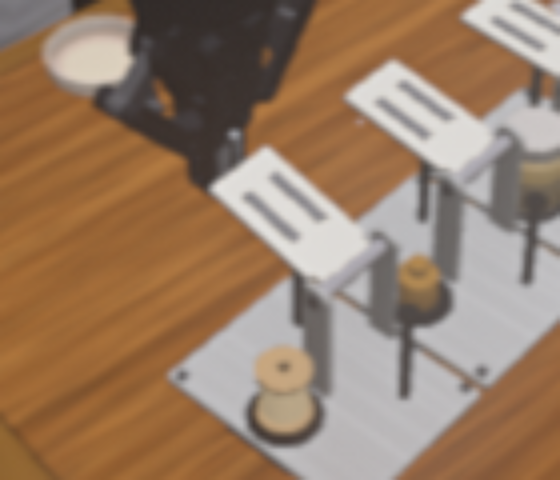

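The tag's free edge (crop (235,170)) has risen with the fingertips, so the tag is coming up. I'll keep going along the arc.

Call:
advance:
  motion:
    - {"aperture": 0,"trans": [-0.003,0,-0.006]}
    - {"aperture": 0,"trans": [-0.006,0,-0.012]}
    - {"aperture": 0,"trans": [-0.009,0,-0.018]}
    - {"aperture": 0,"trans": [-0.013,0,-0.024]}

```text
t: 5.2
tool_pos: [0.4692, 0.0134, 0.0962]
orientation: [-2.218, -2.223, -0.005]
wrist_force: [-0.2, 8.7, 6.0]
opening: 0.003
grasp_force: 4.7
```

```bash
python3 -c "
from h import *
im,d=camera('scene'); cv2.imwrite('pics/s4.png',cv2.resize(im[190:310,210:350],None,fx=4,fy=4))"
```

```text
(no output)
```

View pics/s4.png

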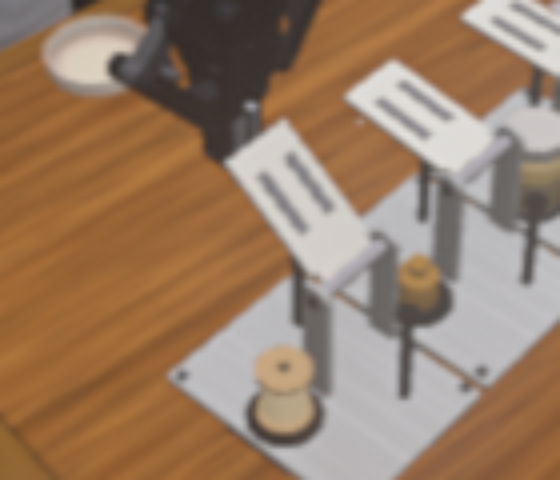

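The tag is at about 35° (free edge at crop (255,140)) and still against the fingertips. I'll carry it over the top.

Call:
advance:
  motion:
    - {"aperture": 0,"trans": [-0.008,0,-0.01]}
    - {"aperture": 0,"trans": [-0.016,0,-0.018]}
    - {"aperture": 0,"trans": [-0.026,0,-0.022]}
    - {"aperture": 0,"trans": [-0.036,0,-0.022]}
    - {"aperture": 0,"trans": [-0.046,0,-0.022]}
    - {"aperture": 0,"trans": [-0.056,0,-0.022]}
    - {"aperture": 0,"trans": [-0.066,0,-0.022]}
    - {"aperture": 0,"trans": [-0.078,0,-0.022]}
    - {"aperture": 0,"trans": [-0.09,0,-0.022]}

```text
t: 6.15
tool_pos: [0.4687, -0.0802, 0.1171]
orientation: [-2.221, -2.221, 0.0]
wrist_force: [0.0, 0.9, 0.0]
opening: -0.001
grasp_force: 0.3
```

```bash
python3 -c "
from h import *
im,d=camera('scene'); cv2.imwrite('pics/s5.png',cv2.resize(im[190:310,210:350],None,fx=4,fy=4))"
```

```text
(no output)
```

View pics/s5.png

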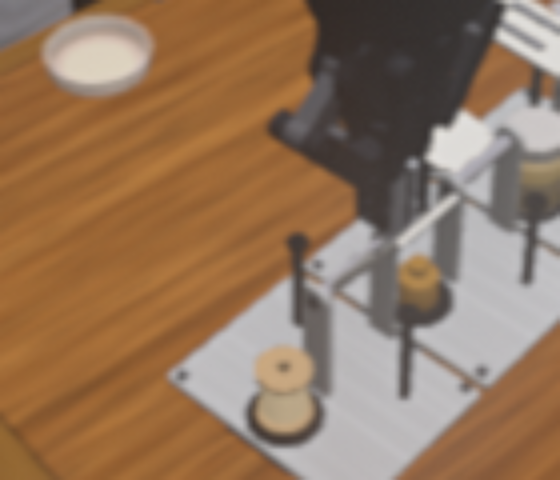

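The tag is past upright (its edge runs from crop (330,285) to (455,200)). Now I'll press it gently down on the right side.

Call:
advance:
  motion:
    - {"aperture": 0,"trans": [-0.008,0,0.006]}
    - {"aperture": 0,"trans": [-0.016,0,0.012]}
    - {"aperture": 0,"trans": [-0.022,0,0.019]}
    - {"aperture": 0,"trans": [-0.027,0,0.027]}
    - {"aperture": 0,"trans": [-0.031,0,0.035]}
    - {"aperture": 0,"trans": [-0.034,0,0.042]}
    - {"aperture": 0,"trans": [-0.034,0,0.042]}

```text
t: 6.9
tool_pos: [0.4681, -0.1134, 0.0741]
orientation: [-2.221, -2.22, 0.002]
wrist_force: [-0.9, -0.0, 0.3]
opening: 0.001
grasp_force: 0.0
```

Call:
advance:
  motion:
    - {"aperture": 0,"trans": [0,0,0.002]}
    - {"aperture": 0,"trans": [0,0,0.003]}
    - {"aperture": 0,"trans": [0,0,0.003]}

```text
t: 7.2
tool_pos: [0.4689, -0.113, 0.0724]
orientation: [2.221, 2.222, 0.0]
wrist_force: [-0.2, 0.2, 0.1]
opening: 0.002
grasp_force: 0.0
```

Still no contact force at this height, so I'll go down in small steps until the tag meets its stop.

Call:
advance:
  motion:
    - {"aperture": 0,"trans": [0,0,0.001]}
    - {"aperture": 0,"trans": [0,0,0.002]}
    - {"aperture": 0,"trans": [0,0,0.002]}

```text
t: 7.5
tool_pos: [0.4692, -0.113, 0.0715]
orientation: [2.22, 2.221, 0.0]
wrist_force: [-3.6, 0.4, 15.1]
opening: -0.001
grasp_force: 7.4
```

Call:
advance:
  motion:
    - {"aperture": 0,"trans": [0,0,0.001]}
    - {"aperture": 0,"trans": [0,0,0.001]}

```text
t: 7.7
tool_pos: [0.4692, -0.113, 0.0711]
orientation: [2.219, 2.22, -0.0]
wrist_force: [-6.3, 0.1, 23.4]
opening: 0.001
grasp_force: 11.7
```

```bash
python3 -c "
from h import *
im,d=camera('scene'); cv2.imwrite('pics/s6.png',cv2.resize(im[190:310,210:350],None,fx=4,fy=4))"
```

```text
(no output)
```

View pics/s6.png

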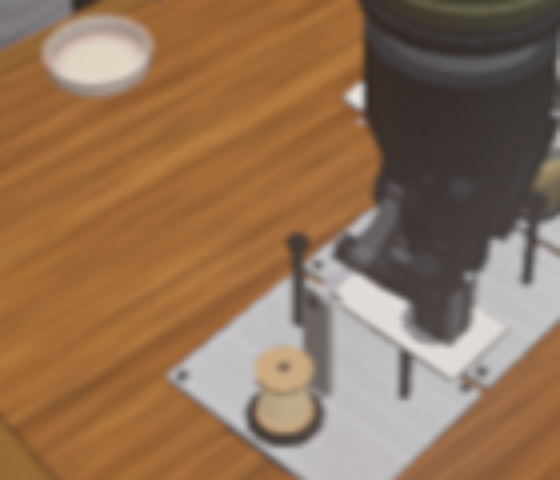

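The tag lies flat to the right under the fingertips (crop (430,325)), and the force shows it is on its stop. I'll lift clear and check.

Call:
advance:
  motion:
    - {"aperture": 0,"trans": [0,0,-0.03]}
    - {"aperture": 0,"trans": [0,0,-0.08]}
    - {"aperture": 0,"trans": [0,0,-0.13]}
    - {"aperture": 0,"trans": [-0.05,0,-0.16]}
    - {"aperture": 0,"trans": [-0.1,0,-0.16]}
    - {"aperture": 0,"trans": [-0.15,0,-0.16]}
    - {"aperture": 0,"trans": [-0.2,0,-0.16]}
    - {"aperture": 0,"trans": [-0.2,0,-0.16]}
    - {"aperture": 0,"trans": [-0.2,0,-0.16]}

```text
t: 8.65
tool_pos: [0.4681, -0.315, 0.2286]
orientation: [-2.225, -2.216, -0.0]
wrist_force: [-0.1, 1.0, 0.0]
opening: 0.002
grasp_force: 0.0
```

Run:
```python
from h import *
im,d=camera("scene"); cv2.imwrite("pics/s7.png",cv2.resize(im[150:340,170:410],None,fx=3,fy=3))
im,d=camera("top"); cv2.imwrite("pics/t7.png",cv2.resize(im[130:320,180:420],None,fx=3,fy=3))
for n in ["thread_spool","pigment_jar2","brass_weight0","loupe","tag2"]:
    for x in regions_of("top",n)[:3]:
        if x["p"]<.35: continue
        v,u=np.nonzero(x["mask"]&(d>0)); w=world("top",d,u,v); 
        if n=="tag2":
            w=w[(w[:,2]>.06)&(w[:,2]<.1)]; f=np.linalg.lstsq(np.c_[w[:,1],np.ones(len(w))],w[:,2],rcond=None)[0]; print("slope",f.round(3))
        print(n,round(x["p"],2),np.median(w,0).round(3))
```

```text
thread_spool 0.43 [ 0.421 -0.057  0.043]
pigment_jar2 0.67 [ 0.615 -0.057  0.06 ]
brass_weight0 0.47 [ 0.52  -0.058  0.03 ]
slope [0.007 0.073]
tag2 0.66 [ 0.469 -0.095  0.073]
slope [0.083 0.078]
tag2 0.58 [ 0.667 -0.026  0.076]
slope [0.171 0.083]
tag2 0.57 [ 0.568 -0.025  0.079]
```

View pics/s7.png

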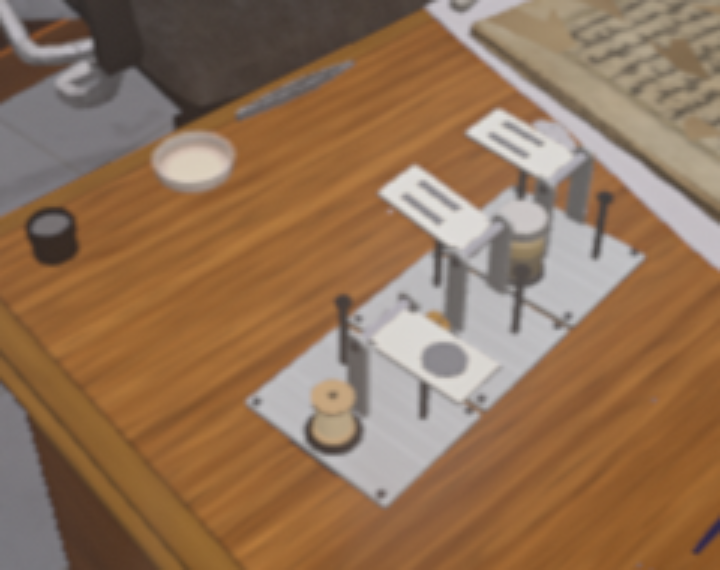

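View pics/t7.png

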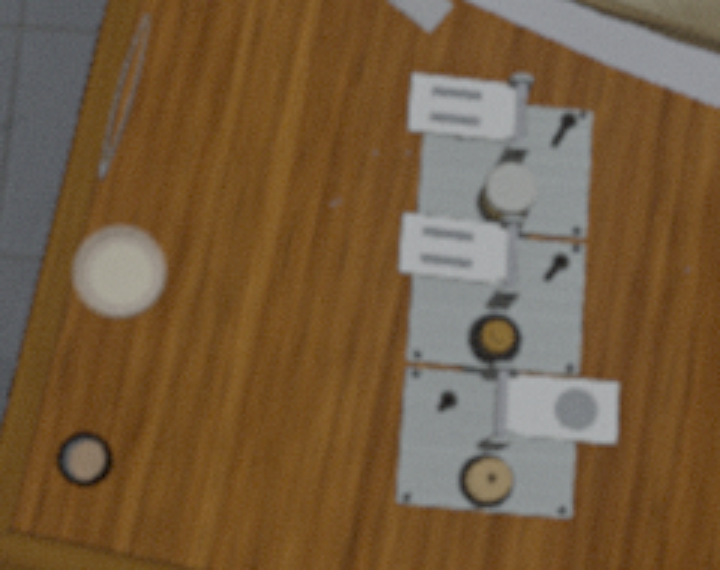

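The near tag lies level to the right with its disc up (top crop (575,410), slope 0.007). The other two tags, the bay items and the loupe haven't moved.

```bash
python3 -c "
from rig import *
print(close_job())"
```

```text
the job is handed in; nothing more can be done
None
```

The spool's tag (tag2, on the near plate) is flipped all the way over and lies flat with its round disc up; the other two tags, the bay items and the loupe are where they were, and the job is handed in.

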